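# Build a round heel on the indexing shuttle and press it

### The job

Build a round heel on the indexing shuttle. Pull up the index plunger, bring the empty carriage out to the load station and let the plunger lock it there; stack the lifts centred on its plate, first the tan leather one, then every black rubber one there is, the red one last; then pull the plunger, take the carriage back under the hand press, lock it in that hole and push the ram's knob down firmly onto the stack for a moment. Leave the ram up, the carriage locked under the press with the stack neat and centred inside the yellow ring, and the other things on the table where they are.

Things in the scene. Friction and masses are not known exactly. Their poses are not given: they have to be found in the camera images.
- shuttle: grey steel base 215 x 350 x 12 mm screwed down, with guide rails, an aluminium carriage and a green hand press at one end. Origin on the underside, midway between the stations, under the line of travel of the plate's centre; y runs along the slide from the load station (green dot, y = -97.5 mm) to the press station (red dot, y = +97.5 mm), x away from the robot to the press's post, z up
- carriage (a joint): travel of the carriage along the shuttle's y: 0 at the load station, 0.195 at the press station (m); end stops at -0.006 and 0.201. It is locked only when the plunger's pin stands in one of the two holes, which leave it about 1 mm of play; sliding friction 1.5 N
- plunger (a joint): height the index plunger is drawn up (m): 0 with the pin fully in a hole; it rides on the bar at about 0.010 between holes; draw it 12 to 15 mm (limit 16 mm) to free the carriage. A spring pushes it down, 4 N at 0 and 8 N when drawn, so that it drops into a hole by itself
- plunger_knob (a point): centre of the upright neck of the plunger's knob, on the carriage, 95 mm on the robot's side of the plate's centre. Black neck 21 mm thick, 22 mm tall; red head 28 mm wide, 10 mm tall on top; carriage collar 4 mm under the neck. At the press station the ram and press head (to 238 mm high) begin 70 mm behind it: a gripper's wide side must lie along the slide
- plate_centre (a point): centre of the round dark plate let in flush in the carriage's flat deck (plate 76 mm in diameter, deck 137 x 150 mm, both 41 mm above the table); a yellow ring 60 mm in diameter is drawn on it. It moves with the carriage
- ram_travel (a joint): how far the press's ram is pushed down (m): 0 at rest, at most 0.045. A spring of 2 to 5 N lifts it again. Its foot, a steel disc 50 mm in diameter, hangs 67 mm above the plate at rest
- ram_knob (a point): centre of the top of the ram's black mushroom knob (48 mm in diameter), 238 mm above the table at rest; push it straight down from above; it stands over the plate's centre when the carriage is at the press station. Once the foot bears on the stack, the knob gives on an overload spring by up to 12 mm (8 N when it begins, 17 N at its end)
- ram: the ram with foot and knob; origin on its axis, at table level while the ram is up
- leather_lift_mid (a point): tan leather base lift: round disc, 56 mm in diameter and 8 mm thick, about 45 g, lying flat; the point is its centre, half-way up (4 mm above its underside); z is its axis
- leather_lift: tan leather base lift as a body; origin at the centre of its underside
- rubber_lift_0_mid (a point): black rubber lift, one of two to four that may be present: round disc, 56 mm in diameter and 8 mm thick, about 45 g, lying flat; the point is its centre, half-way up (4 mm above its underside); z is its axis
- rubber_lift_0: black rubber lift as a body; origin at the centre of its underside
- rubber_lift_1_mid (a point): black rubber lift, one of two to four that may be present: round disc, 56 mm in diameter and 8 mm thick, about 45 g, lying flat; the point is its centre, half-way up (4 mm above its underside); z is its axis
- rubber_lift_1: black rubber lift as a body; origin at the centre of its underside
- rubber_lift_2_mid (a point): black rubber lift, one of two to four that may be present: round disc, 56 mm in diameter and 8 mm thick, about 45 g, lying flat; the point is its centre, half-way up (4 mm above its underside); z is its axis
- rubber_lift_2: black rubber lift as a body; origin at the centre of its underside
- rubber_lift_3_mid (a point): black rubber lift, one of two to four that may be present: round disc, 56 mm in diameter and 8 mm thick, about 45 g, lying flat; the point is its centre, half-way up (4 mm above its underside); z is its axis
- rubber_lift_3: black rubber lift as a body; origin at the centre of its underside
- red_lift_mid (a point): red top lift: round disc, 56 mm in diameter and 8 mm thick, about 45 g, lying flat; the point is its centre, half-way up (4 mm above its underside); z is its axis
- red_lift: red top lift as a body; origin at the centre of its underside
- paste_jar: paste jar with white lid, 69 mm in diameter, 73 mm tall, a bystander; origin at the centre of its underside
- solvent_tin: large round tin, 115 mm in diameter, 108 mm tall, a bystander; origin at the centre of its underside
- bone_folder: flat cream bone folder, 136 x 20 x 6 mm, a bystander; origin at the centre of its underside
- pincers: green-handled pincers, 186 x 58 x 16 mm, a bystander; origin at the centre of its underside
There are look-alikes about, which are no part of the job. What is shaped like the rubber_lift_0 but turquoise is not meant.

How it is judged (in metres and radians):
On the way, in this order (a step that is already met when the one before it is completed fails the run):
1. the carriage is locked at the load station (value of joint carriage between -0.004 and 0.004 m and value of joint plunger below 0.003 m), for 0.2 s.
2. the leather lift lies centred on the plate, released (horizontal distance between leather_lift_mid and plate_centre below 0.006 m and angle between leather_lift_mid's own z axis and vertical below 0.12 rad and z of leather_lift_mid in the frame of plate_centre between 0.002 and 0.048 m and linear speed of leather_lift below 0.02 m/s and contact force between the fingers and leather_lift below 0.2 N), for 0.2 s.
3. every rubber lift lies centred on top of it, released (horizontal distance between each of rubber_lift_0_mid, rubber_lift_1_mid, rubber_lift_2_mid, rubber_lift_3_mid and plate_centre below 0.006 m and angle between each of rubber_lift_0_mid, rubber_lift_1_mid, rubber_lift_2_mid, rubber_lift_3_mid's own z axis and vertical below 0.12 rad and z of rubber_lift_0_mid in the frame of plate_centre between 0.002 and 0.048 m and linear speed of each of rubber_lift_0, rubber_lift_1, rubber_lift_2, rubber_lift_3 below 0.02 m/s and contact force between the fingers and rubber_lift_0 below 0.2 N and z of each of rubber_lift_0_mid, rubber_lift_1_mid, rubber_lift_2_mid, rubber_lift_3_mid in the frame of leather_lift_mid above 0.005 m and z of rubber_lift_1_mid in the frame of plate_centre between 0.002 and 0.048 m and contact force between the fingers and rubber_lift_1 below 0.2 N and z of rubber_lift_2_mid in the frame of plate_centre between 0.002 and 0.048 m and contact force between the fingers and rubber_lift_2 below 0.2 N and z of rubber_lift_3_mid in the frame of plate_centre between 0.002 and 0.048 m and contact force between the fingers and rubber_lift_3 below 0.2 N), for 0.2 s.
4. the red lift lies centred on top of all, released (horizontal distance between red_lift_mid and plate_centre below 0.006 m and angle between red_lift_mid's own z axis and vertical below 0.12 rad and z of red_lift_mid in the frame of plate_centre between 0.002 and 0.048 m and linear speed of red_lift below 0.02 m/s and contact force between the fingers and red_lift below 0.2 N and z of red_lift_mid in the frame of rubber_lift_0_mid above 0.005 m and z of red_lift_mid in the frame of rubber_lift_1_mid above 0.005 m and z of red_lift_mid in the frame of rubber_lift_2_mid above 0.005 m and z of red_lift_mid in the frame of rubber_lift_3_mid above 0.005 m), for 0.2 s.
5. the carriage is locked at the press station with the whole stack on it (value of joint carriage between 0.191 and 0.199 m and value of joint plunger below 0.003 m and horizontal distance between each of leather_lift_mid, rubber_lift_0_mid, rubber_lift_1_mid, rubber_lift_2_mid, rubber_lift_3_mid, red_lift_mid and plate_centre below 0.006 m and angle between each of leather_lift_mid, rubber_lift_0_mid, rubber_lift_1_mid, rubber_lift_2_mid, rubber_lift_3_mid, red_lift_mid's own z axis and vertical below 0.12 rad and z of leather_lift_mid in the frame of plate_centre between 0.002 and 0.048 m and z of rubber_lift_0_mid in the frame of plate_centre between 0.002 and 0.048 m and z of rubber_lift_1_mid in the frame of plate_centre between 0.002 and 0.048 m and z of rubber_lift_2_mid in the frame of plate_centre between 0.002 and 0.048 m and z of rubber_lift_3_mid in the frame of plate_centre between 0.002 and 0.048 m and z of red_lift_mid in the frame of plate_centre between 0.002 and 0.048 m and z of each of rubber_lift_0_mid, rubber_lift_1_mid, rubber_lift_2_mid, rubber_lift_3_mid in the frame of leather_lift_mid above 0.005 m and z of red_lift_mid in the frame of rubber_lift_0_mid above 0.005 m and z of red_lift_mid in the frame of rubber_lift_1_mid above 0.005 m and z of red_lift_mid in the frame of rubber_lift_2_mid above 0.005 m and z of red_lift_mid in the frame of rubber_lift_3_mid above 0.005 m), for 0.2 s.
6. the ram is pressed down on the stack with more than 5 N (value of joint carriage between 0.191 and 0.199 m and value of joint plunger below 0.003 m and contact force between ram and red_lift above 5 N), for 0.2 s.
At the end, for the whole second after the job is handed in: the carriage is within 4 mm of the press station with the pin in its hole (plunger within 3 mm of fully down), all lifts present lie flat in one stack within 6 mm of the plate's centre, leather lowest and red on top, at rest and released, and the ram is up (within 4 mm) (all of step 5 and linear speed of each of leather_lift, rubber_lift_0, rubber_lift_1, rubber_lift_2, rubber_lift_3, red_lift below 0.02 m/s and contact force between the fingers and leather_lift below 0.2 N and contact force between the fingers and rubber_lift_0 below 0.2 N and contact force between the fingers and rubber_lift_1 below 0.2 N and contact force between the fingers and rubber_lift_2 below 0.2 N and contact force between the fingers and rubber_lift_3 below 0.2 N and contact force between the fingers and red_lift below 0.2 N and value of joint ram_travel below 0.004 m); the robot touches nothing.
It fails at once if the paste jar is moved more than 4 cm (distance of paste_jar from where it was at the start of the episode above 0.04 m).
It fails at once if the solvent tin is moved more than 4 cm (distance of solvent_tin from where it was at the start of the episode above 0.04 m).
It fails at once if the bone folder is moved more than 4 cm (distance of bone_folder from where it was at the start of the episode above 0.04 m).
It fails at once if the pincers is moved more than 4 cm (distance of pincers from where it was at the start of the episode above 0.04 m).
Of rubber_lift_0, rubber_lift_1, rubber_lift_2, rubber_lift_3 only 2 to 4 are there at a start; the rules pass over those that are not, and their reading is None.
At some moment in a run one of leather_lift, rubber_lift_0, rubber_lift_1, rubber_lift_2, rubber_lift_3 may be knocked a few centimetres aside while the robot is not near it.
Once in a run the grip may slacken for a moment while it holds something.
It also fails if it takes over 210 s, if anything falls off the work surface, if the arm or the gripper's body presses on something with over 40 N, if the wrist force passes 120 N, or if a joint passes its speed limit or range.

### The arm

A 6-joint arm with a two-finger parallel gripper is mounted at the origin on a cart in front of the work surface, level with it; the furniture and walls round the work are solid. World frame = base frame: x ahead of the robot, y to its left, z up, the work surface at z = 0. Lengths are in mm, angles in rad, forces in N, time in s.
With the tool pointing down it reaches from about 300 to 775 mm from the base axis. Payload 14.6 kg.
Tool frame: the origin (TCP) lies on the centre line of the jaws, within the pads' length; the fingertips stand 19 mm ahead of it and the grasp point (between the pads) is the TCP (bot.tip_reach is the distance from the TCP to the fingertips, in mm); z points along the fingers, y is the line along which they close (so a half turn about z gives the same grasp; the last joint's range is limited). The gripper opens to 85 mm and grips with 20 to 120 N. Pads are 22 mm wide; open, the fingers measure 114 mm over their backs; the gripper's body (76 mm by 85 mm) begins 54 mm behind the grasp point. The pads swing forward as they close: fully open they stand 13 mm farther back than shut.
Start: joints at [-1.296, 0.3, 1.521, -0, 1.321, -0.067], TCP at [184.344, -518.177, 250.281] pointing down, gripper open.
Joint ranges: [-3.03, 3.03], [-0.79, 2.21], [0.23, 2.52], [-1.04, 4.18], [0, 3.07], [-2.55, 2.55]. Speed limits (rad/s): [2.22, 2.22, 2.57, 3.14, 3.14, 3.14].

### API

Orientations are given as a unit quaternion [w, x, y, z].
In Python, from rig import bot gives the robot as it stands. Calls block until the motion is done:
- bot.move_to(position, orientation): joint-space move of the TCP to a pose.
- bot.servo_line(position, attitude=None, speed=150, until_force=None): straight line of the TCP; attitude=None keeps the orientation; speed is the mean speed in mm/s. With until_force (N) it stops when the force on the tool has changed by that much, and returns True; else False.
- bot.move_joints(angles): joint-space move.
- bot.move_gripper(opening, grip_force=None): finger opening in mm; grip_force is the grip in N (None keeps the last); returns when the fingers have stopped.
- bot.dwell(seconds).
- bot.ik(position, orientation): joint angles nearest the present ones, or None.
- bot.read_state(): the state.
- bot.read_camera(name): name is "side" or "top"; returns a dict with "image" (400x640x3 uint8, blue, green, red), "depth" (400x640 float32, mm along the optical axis (not along the pixel's ray), 0 where there is no reading), "fovy" (degrees; the focal length in pixels is half the picture's height over the tangent of half this angle, whatever the lens; pixels are square), "cx", "cy" (the principal point, pixels), "k1" (the pictures are not rectified: a ray, as slopes to the right and down, at radius r is drawn at 1 + k1 r^2 times it, then the intrinsics apply), "eye" and "attitude" of the camera in the world. Camera axes: x right, y down, z forward; pixel columns grow to the right and rows downward; lengths in mm; the calibration is good to about 2 mm. A picture is of the moment at which its call begins.
A pose or a line that the arm cannot do raises bot.MotionError and nothing moves.
- bot.finish_job(): hands the job in; it is judged then, once.
The state is a dict: "clock": time; "joint_positions": joint angles; "qvel": joint speeds; "effort": joint torques, N m; "ee_pos": TCP position; "tool_rot": TCP orientation; "ft_force": force on the tool from outside, world axes, zero at the start; "moment": the same for the moment, N m; "grip_width": finger opening in mm; "grip_force": force on a finger pad.
Only numpy, scipy, OpenCV 4.12 (cv2) and the standard library are available. Lean on these libraries where they do the work, as an engineer would, in place of code of your own. Each camera call takes 0.05 s, during which the arm holds its last target. There are 200 camera calls.

## Working session

There is one attempt and no reset: what is moved stays moved. The work goes in short steps, each a Python script; the robot and the scene stay as the last script left them, time stands still between calls to the robot, and variables do not carry over. Pictures are saved under pics/ and viewed, at most 14 in all, crops included, and the job is handed in when it is done.

```bash
ls; mkdir -p pics; python3 - <<'E'
from rig import bot
import cv2
for n in("top","side"):
    c=bot.read_camera(n); cv2.imwrite(f"pics/{n}0.png",c["image"]); print(n,{k:v for k,v in c.items() if k not in("image","depth")})
print(bot.read_state())
E
```

```text
pics
top {'fovy': 50.70345186046507, 'cx': 325.5120699622875, 'cy': 196.25732055952722, 'k1': -0.04096928659881748, 'eye': array([ 312.82820983,  -35.14263467, 1215.90696941]), 'attitude': array([ 0.0744989 , -0.68259143,  0.72313985, -0.07475037])}
side {'fovy': 48.7083040351348, 'cx': 327.058517876662, 'cy': 207.76673515263636, 'k1': -0.05292635147291642, 'eye': array([-124.09683856,  887.81199815,  623.67495646]), 'attitude': array([ 0.16820285, -0.25051513,  0.78678293, -0.5384446 ])}
{'clock': 0.1, 'joint_positions': array([-1.29562488e+00,  3.00394361e-01,  1.52152078e+00,  9.15915225e-06,
        1.32070917e+00, -6.66239527e-02]), 'qvel': array([-0.00040396, -0.00236147, -0.00160865, -0.00028569, -0.00052036,
        0.0007387 ]), 'effort': array([-3.38417212e-04, -5.44379318e+01, -3.62371159e+01, -1.43959501e-04,
        2.96932434e-03, -2.38811936e-05]), 'ee_pos': array([ 184.28277138, -518.00373089,  249.78891133]), 'tool_rot': array([-5.13486183e-04,  9.85432557e-01,  1.70065898e-01, -4.92772811e-05]), 'ft_force': array([ 0.20617013, -0.78255536,  0.07969035]), 'moment': array([-0.0008796 , -0.05966413, -0.00111038]), 'grip_force': 0.0, 'grip_width': 85.79895581471271}
```

View pics/top0.png

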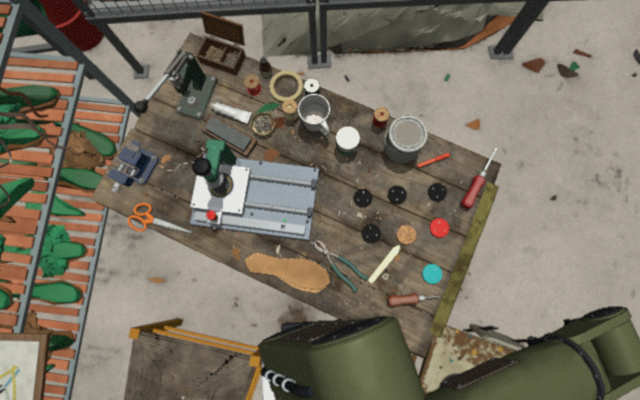

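View pics/side0.png

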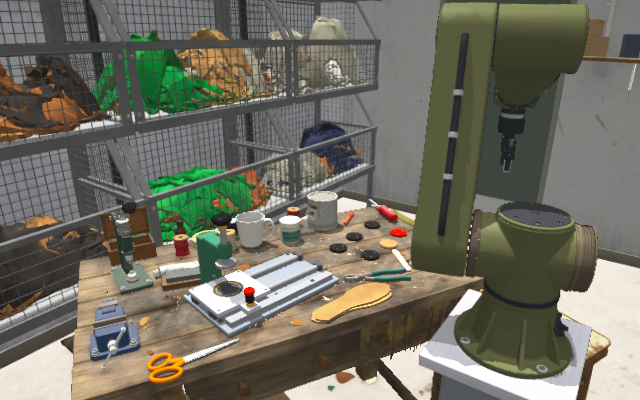

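The pictures show the shuttle at about (255,195) with the carriage at the press, knob at (212,216). There are four black lifts at (363,198), (397,194), (437,191) and (372,233), leather at (406,233), red at (439,228), and the turquoise decoy at (432,273).

```bash
cat > h.py <<'E'
import numpy as np, cv2
from scipy.spatial.transform import Rotation as R
from rig import bot
def K(c):
    f=200/np.tan(np.radians(c["fovy"]/2)); return np.array([[f,0,c["cx"]],[0,f,c["cy"]],[0,0,1]]), np.array([c["k1"],0,0,0])
def rot(c): return R.from_quat(np.roll(c["attitude"],-1))
def cast(c,px,z):
    k,d=K(c); p=cv2.undistortPoints(np.array(px,float).reshape(-1,1,2),k,d).reshape(-1,2)
    r=rot(c).apply(np.c_[p,np.ones(len(p))]); return c["eye"]+r*((z-c["eye"][2])/r[:,2])[:,None]
def proj(c,P):
    k,d=K(c); q=rot(c).inv().apply(np.atleast_2d(P)-c["eye"])
    return cv2.projectPoints(q,np.zeros(3),np.zeros(3),k,d)[0].reshape(-1,2)
def blobs(mask,amin,amax):
    n,l,s,ce=cv2.connectedComponentsWithStats(mask.astype(np.uint8))
    return [(ce[i],s[i,4],s[i,2],s[i,3]) for i in range(1,n) if amin<=s[i,4]<=amax]
def hsv(c): return cv2.split(cv2.cvtColor(c["image"],cv2.COLOR_BGR2HSV))
def near(c,P,mask,z,rad=45):
    "centroid of mask round world point P"
    u=proj(c,P)[0]; yy,xx=np.nonzero(mask); pts=np.c_[xx,yy]; pts=pts[np.hypot(*(pts-u).T)<rad/2]
    return None if len(pts)<30 else cast(c,pts.mean(0),z)[0]
def quat(a):
    "tool down, closing axis (tool y) at world angle a"
    z=np.array([0,0,-1.]); y=np.array([np.cos(a),np.sin(a),0]); x=np.cross(y,z)
    return np.roll(R.from_matrix(np.c_[x,y,z]).as_quat(),1)
E
python3 - <<'E'
from h import *
c=bot.read_camera("top"); H,S,V=hsv(c)
print("tip",bot.tip_reach)
for n,m,z in [("black",(V<60),8),("red",((H<6)|(H>174))&(S>170)&(V>120),8),("tan",(H>6)&(H<20)&(S>80)&(V>140),8),("turq",(H>80)&(H<100)&(S>120)&(V>100),8),("green",(H>45)&(H<80)&(S>120),12),("white",(S<40)&(V>205),41)]:
    for ce,a,w,h in blobs(m,4 if n=="green" else 60,3000):
        if ce[0]>140 and 60<ce[1]<300: print(n,ce.round(1),a,w,h,cast(c,[ce],z)[0].round(1))
def crop(c,x0,y0,x1,y1,s,f): cv2.imwrite(f,cv2.resize(c["image"][y0:y1,x0:x1],None,fx=s,fy=s,interpolation=cv2.INTER_CUBIC))
crop(c,180,130,330,250,5,"pics/shut.png")
d=c["depth"]; 
E
```

```text
tip 19.0
black [224.6  64.5] 307 48 24 [1016.1  251.2    8. ]
black [190.5  76.9] 656 31 39 [980.2 359.3   8. ]
black [265.   68.3] 129 12 20 [994.6 123.8   8. ]
black [310.8 134.8] 330 30 25 [764.4  -9.4   8. ]
black [378. 127.] 119 14 14 [ 777.5 -214.4    8. ]
black [196.9 162.3] 595 60 43 [698.4 335.7   8. ]
black [227.1 155.8] 241 20 21 [713.1 244.5   8. ]
black [393.5 156.6] 452 59 25 [ 681.1 -252.8    8. ]
black [346.7 153.5] 140 21 15 [ 699.1 -113.7    8. ]
black [141.4 164.5] 186 16 24 [702.  504.2   8. ]
black [221.1 187.5] 162 17 24 [616.2 263.2   8. ]
black [436.9 192. ] 260 19 19 [ 565.8 -370.4    8. ]
black [396.4 195. ] 256 18 20 [ 563.6 -250.5    8. ]
black [362.7 197.7] 253 19 18 [ 561.4 -151.4    8. ]
black [371.7 233.5] 314 29 22 [ 455.  -169.2    8. ]
red [438.8 227.5] 255 19 18 [ 461.  -364.1    8. ]
tan [251.1  80.8] 110 13 12 [954.1 168.3   8. ]
tan [289.1 105.9] 145 15 13 [862.5  52.6   8. ]
tan [381.3 113.6] 150 15 14 [ 820.3 -228.1    8. ]
tan [473.5 124.4] 86 14 11 [ 769.5 -506.6    8. ]
tan [141.  216.8] 353 27 30 [542.1 499.7   8. ]
tan [406.2 234. ] 290 1
[... 165 characters left out ...]
329.9    8. ]
green [573.7  65.8] 27 7 6 [ 948.3 -854.1   12. ]
green [190.   70.5] 4 3 4 [1000.4  359.9   12. ]
green [269.9 106.2] 45 16 7 [863.3 111.2  12. ]
green [225.5 146.8] 6 2 5 [740.3 248.4  12. ]
green [229.1 154.9] 17 7 7 [714.2 237.8  12. ]
green [222.5 156.6] 16 6 7 [710.1 257.5  12. ]
green [228.2 161.5] 4 2 4 [693.8 240.4  12. ]
white [311.4  84.7] 126 14 13 [912.2 -19.8  41. ]
white [235.4 112.6] 196 36 18 [835.8 211.4  41. ]
white [313.8 119. ] 100 16 9 [801.  -21.5  41. ]
white [347.4 137.2] 381 23 22 [ 738.3 -117.1   41. ]
white [236.4 190.3] 721 27 47 [597.1 211.   41. ]
white [200.5 193.6] 404 20 33 [593.5 314.3  41. ]
white [391.3 254.8] 93 15 19 [ 389.1 -215.1   41. ]
```

View pics/shut.png

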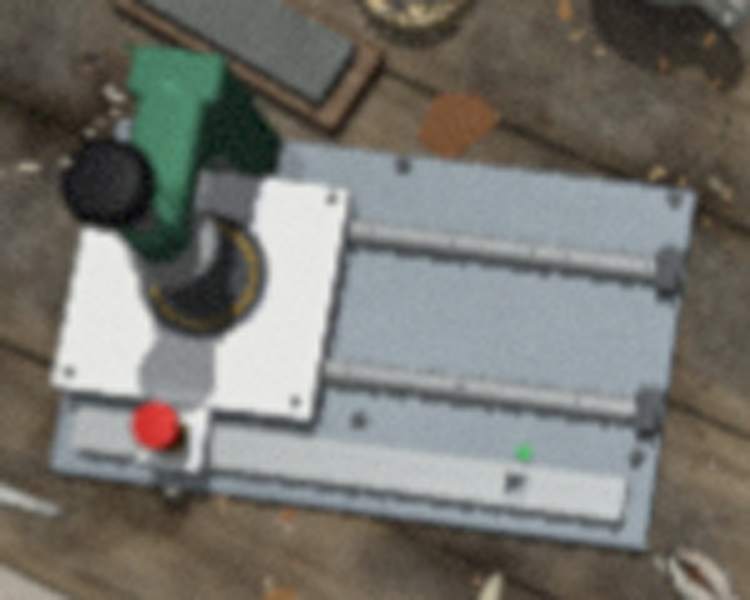

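The crop shows the plate centre at about px (221.4,184.6), the knob head at (211.4,215.4), the ram knob top at (201.4,166.6), and the empty index hole at (283,226.6) beside the green dot.

```bash
python3 - <<'E'
from h import *
c=bot.read_camera("top"); P=lambda u,z: cast(c,[u],z)[0][:2]
D=c["depth"]
def z_at(u):
    k,d=K(c); dd=float(np.median(D[int(u[1])-1:int(u[1])+2,int(u[0])-1:int(u[0])+2])); 
    p=cv2.undistortPoints(np.array([[u]],float),k,d).reshape(2); return (c["eye"]+rot(c).apply([p[0]*dd,p[1]*dd,dd])).round(1)
for n,u in dict(knob=(211.4,215.4),ram=(201.4,166.6),deck=(236,195),base=(290,195),table=(340,220),lift=(396,195),lea=(406,234),jar=(347,137),plate=(221,190)).items(): print(n,z_at(u))
a,b,e=P((309.4,239.6),12),P((190.4,224.4),12),P((319,168),12)
print("edge",b-a,np.hypot(*(b-a)),np.degrees(np.arctan2(*(b-a)[::-1])),"far",np.degrees(np.arctan2(*(e-a)[::-1])))
f,g,h=P((249.6,167.6),41),P((243,214.4),41),P((190.4,207),41)
print("deck",np.degrees(np.arctan2(*(h-g)[::-1])),np.degrees(np.arctan2(*(f-g)[::-1])),np.hypot(*(h-g)),np.hypot(*(f-g)),"ctr from corners",(f+h)/2)
print("plate",P((221.4,184.6),41),"ram",P((201.4,166.6),238),"hole",P((283,226.6),22))
for z in (60,70,80): print(z,P((211.4,215.4),z))
E
```

```text
knob [521.  272.   81.6]
ram [613.4 254.  238.1]
deck [583.5 212.3  41. ]
base [581.3  60.4  10.6]
table [ 5.008e+02 -8.120e+01 -4.000e-01]
lift [ 563.9 -249.5    7.3]
lea [ 447.7 -267.5    8.9]
jar [ 728.4 -114.    70. ]
plate [600.5 255.1  41.7]
edge [ 63.34531031 341.92233293] 347.7405787272836 79.50425240758624 far -10.454284402958375
deck 78.70039554024473 -8.890661018730537 153.00156929710784 138.02655678942682 ctr from corners [609.30287473 257.50506877]
plate [616.59770935 254.04976725] ram [613.41535686 254.01265496] hole [487.70164668  83.13742433]
60 [524.91235304 277.85243007]
70 [523.07756747 275.14464239]
80 [521.2427819  272.43685471]
```

```bash
cat >> h.py <<'E'
SA=np.radians(79.6); s=np.array([np.cos(SA),np.sin(SA),0]); t=np.array([np.sin(SA),-np.cos(SA),0])
KN=np.array([521,272,0.])          # knob at press
def Z(p,z): return np.array([p[0],p[1],z])
def best(p,a):
    o=[]
    for x in (a,a+np.pi):
        q=bot.ik(p,quat(x))
        if q is not None: o.append((abs(q[5])+0.3*np.abs(q-bot.read_state()["joint_positions"]).max(),x))
    return min(o)[1]
def st():
    x=bot.read_state(); return dict(t=round(x["clock"],1),p=x["ee_pos"].round(1),f=x["ft_force"].round(1),w=round(x["grip_width"],1),g=round(float(x["grip_force"]),1))
def knobz(c,pred):
    H,S,V=hsv(c); m=((H<6)|(H>174))&(S>150)&(V>90); u=proj(c,pred)[0]; yy,xx=np.nonzero(m); i=np.hypot(xx-u[0],yy-u[1])<12
    ce=np.array([xx[i].mean(),yy[i].mean()]); z=np.median(c["depth"][yy[i],xx[i]]); k,d=K(c)
    p=cv2.undistortPoints(ce.reshape(1,1,2),k,d).reshape(2); return (c["eye"]+rot(c).apply([p[0]*z,p[1]*z,z])).round(1)
E
python3 - <<'E'
from h import *
p=Z(KN,310); a=best(p,SA); print(np.degrees(a)); 
bot.move_to(p,quat(a)); print(st(),bot.read_state()["joint_positions"].round(2))
bot.move_gripper(50)
bot.servo_line(Z(KN,110),speed=150)
print(bot.servo_line(Z(KN,70),speed=40,until_force=5),st())
bot.move_gripper(10,grip_force=50); print(st())
c=bot.read_camera("side"); u=proj(c,Z(KN,70))[0].astype(int); cv2.imwrite("pics/k.png",cv2.resize(c["image"][u[1]-60:u[1]+50,u[0]-70:u[0]+70],None,fx=4,fy=4))
E
```

```text
79.6
{'t': 3.2, 'p': array([521.3, 271.4, 310. ]), 'f': array([0.2, 0.1, 0.5]), 'w': 85.2, 'g': 0.0} [ 0.42  0.35  1.32 -0.    1.47 -0.97]
False {'t': 6.3, 'p': array([521.1, 272.1,  70.3]), 'f': array([ 0.1,  0.6, -0.2]), 'w': 50.0, 'g': 0.0}
{'t': 6.7, 'p': array([521.6, 274. ,  71.1]), 'f': array([ 1.7, 15.1,  0.9]), 'w': 24.4, 'g': 48.9}
```

View pics/k.png

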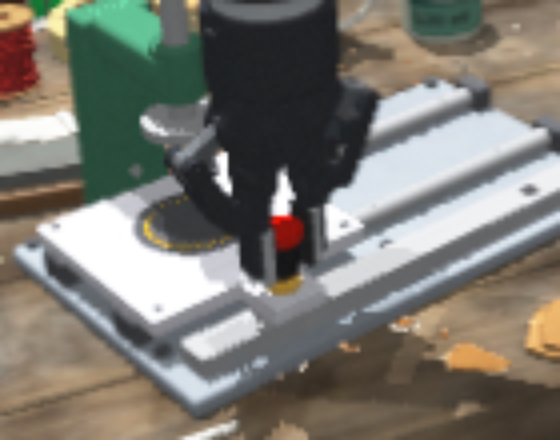

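The side crop shows the fingers holding the knob, with the red head between the pads. Next I draw the plunger and slide.

```bash
python3 - <<'E'
from h import *
KN=np.array([521.4,274.3,0])
bot.servo_line(Z(KN,70.5),speed=20); print(st())
bot.servo_line(Z(KN,84.5),speed=30); print(st(), knobz(bot.read_camera("top"),Z(KN,95)) if 0 else "")
bot.servo_line(Z(KN-20*s,84.5),speed=30); print(st())
bot.servo_line(Z(KN-193*s,84.5),speed=80); print(st())
bot.servo_line(Z(KN-193*s,73),speed=20); print("lowered",st())
bot.move_gripper(33); print(st())
r=bot.servo_line(Z(KN-202*s,73),speed=10,until_force=5); print(r,st())
r=bot.servo_line(Z(KN-190*s,73),speed=10,until_force=5); print(r,st())
E
```

```text
{'t': 7.0, 'p': array([521.7, 274.6,  71. ]), 'f': array([0.2, 3.4, 4.6]), 'w': 24.4, 'g': 49.4}
{'t': 7.6, 'p': array([521.3, 273.9,  83.9]), 'f': array([ 5. , -2. , -7.5]), 'w': 24.4, 'g': 49.7} 
{'t': 8.4, 'p': array([517.6, 254.5,  84.4]), 'f': array([ 2.3, -1.9, -8.5]), 'w': 24.5, 'g': 49.8}
{'t': 10.7, 'p': array([485.3,  83.5,  84.1]), 'f': array([-6.1,  1. , -9.6]), 'w': 24.6, 'g': 49.8}
lowered {'t': 11.4, 'p': array([485.3,  83.5,  72.7]), 'f': array([-7.9,  1.4, -4.8]), 'w': 24.3, 'g': 49.9}
{'t': 11.7, 'p': array([487.2,  83.9,  73.8]), 'f': array([ 0.4, -0.4,  0. ]), 'w': 32.9, 'g': 0.0}
True {'t': 12.3, 'p': array([485.7,  79.7,  72.9]), 'f': array([-0.3,  3.9,  1.7]), 'w': 33.0, 'g': 2.3}
True {'t': 12.9, 'p': array([486.5,  85.9,  72.6]), 'f': array([ 0.5, -0.7, -0.2]), 'w': 33.0, 'g': 0.1}
```

```bash
python3 - <<'E'
from h import *
KN=np.array([521.4,274.3,0]); q=bot.read_state()["ee_pos"]
bot.move_gripper(50); bot.servo_line(Z(q,250),speed=200); 
bot.move_to(np.array([400,-80,250.]),quat(SA))
c=bot.read_camera("top"); print(st(),knobz(c,Z(KN-195*s,80)))
u=proj(c,[575,65,41])[0]; print(u)
x,y=u.astype(int); cv2.imwrite("pics/load.png",cv2.resize(c["image"][y-45:y+55,x-60:x+60],None,fx=6,fy=6,interpolation=cv2.INTER_CUBIC)); print(x-60,y-45)
H,S,V=hsv(c)
# dark plate: nearest dark blob
m=(V<110)
m2=(H>15)&(H<35)&(S>90)&(V>90)
yy,xx=np.nonzero(m2); i=np.hypot(xx-u[0],yy-u[1])<20; pts=np.c_[xx,yy][i].astype(np.float32); print(len(pts))
if len(pts)>8:
    e=cv2.fitEllipse(pts); print(e, cast(c,[e[0]],41))
for b in blobs(m,300,3000):
    if np.hypot(*(b[0]-u))<25: print(b,cast(c,[b[0]],41))
E
```

```text
{'t': 15.1, 'p': array([400.6, -79.3, 249.8]), 'f': array([ 0.4, -0.4, -1.1]), 'w': 50.0, 'g': 0.0} [485.1  81.5  80.8]
[287.54892334 194.9652663 ]
227 149
30
((287.5686950683594, 193.37344360351562), (19.759347915649414, 20.753700256347656), 82.78665924072266) [[579.64286085  64.76627376  41.        ]]
```

View pics/load.png

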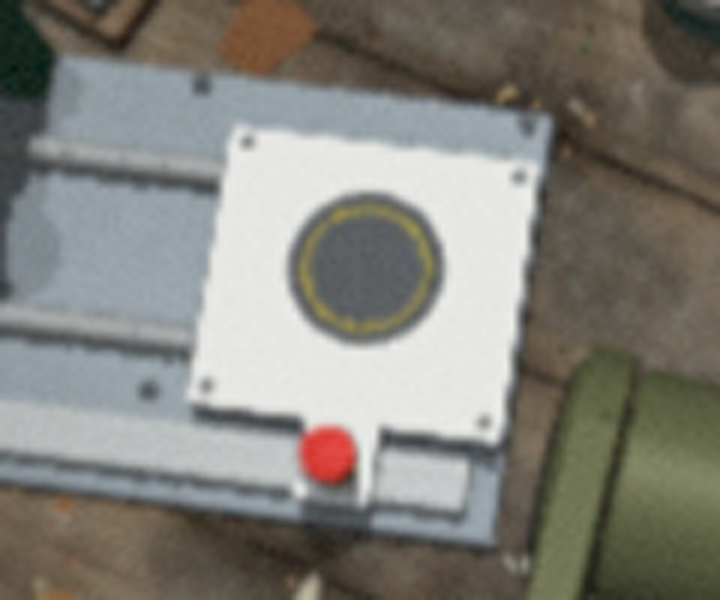

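The crop shows the carriage at the load station with the plate at about px (287.6,193.4), and the knob height says the pin is down. On to the leather lift.

```bash
cat >> h.py <<'E'
SA=np.radians(79.3); s=np.array([np.cos(SA),np.sin(SA),0]); t=np.array([np.sin(SA),-np.cos(SA),0])
BIAS=np.array([-0.2,1.4,0]); PLATE=np.array([579.6,64.8,0])+BIAS
def masks(c):
    H,S,V=hsv(c)
    return dict(black=V<62,red=((H<6)|(H>174))&(S>150)&(V>100),tan=(H>6)&(H<20)&(S>80)&(V>120))
def find(c,col,P,z=8,search=60):
    m=masks(c)[col].astype(np.uint8); ker=cv2.getStructuringElement(cv2.MORPH_ELLIPSE,(9,9)); 
    m=cv2.morphologyEx(cv2.morphologyEx(m,cv2.MORPH_CLOSE,np.ones((3,3),np.uint8)),cv2.MORPH_OPEN,ker)
    o=[]
    for ce,a,w,h in blobs(m,150,420):
        yy,xx=np.nonzero(m)
        for _ in range(5):
            i=np.hypot(xx-ce[0],yy-ce[1])<10.5; ce=np.array([xx[i].mean(),yy[i].mean()])
        p=cast(c,[ce],z)[0]; d=np.hypot(*(p-P)[:2])
        if d<search: o.append((d,p,int(i.sum())))
    return min(o,key=lambda v:v[0])[1:] if o else None
def pick(p,zt=None,touch=False,zc=None):
    bot.move_gripper(72); bot.move_to(Z(p,130),quat(SA))
    if touch:
        bot.servo_line(Z(p,45),speed=150); r=bot.servo_line(Z(p,8),speed=25,until_force=3); z0=bot.read_state()["ee_pos"][2]; print("touch",r,z0); zc=z0+4.5
    bot.servo_line(Z(p,zc),speed=100); bot.move_gripper(40,grip_force=30); print("grip",st())
    bot.servo_line(Z(p,150),speed=200); print("up",st()); return zc
def place(k,zc,off=np.zeros(3)):
    p=PLATE+off; bot.move_to(Z(p,150),quat(SA)); x=st(); print("over",x)
    if x["w"]<52: raise SystemExit("lost")
    bot.servo_line(Z(p,zc+41+8*k+6),speed=150)
    r=bot.servo_line(Z(p,zc+41+8*k-3),speed=15,until_force=3); print("down",r,st())
    bot.move_gripper(72); q=bot.read_state()["ee_pos"]; bot.servo_line(Z(p,190),speed=200)
E
python3 - <<'E'
from h import *
c=bot.read_camera("top")
for col,P in [("tan",(447.8,-268)),("black",(455,-168)),("black",(561,-151)),("black",(563,-250)),("black",(566,-370)),("red",(461,-364))]: print(col,find(c,col,Z(P,8)))
p=find(c,"tan",Z((447.8,-268),8))[0]+BIAS
zc=pick(p,touch=True); print("zc",zc); place(0,zc)
c=bot.read_camera("top"); cv2.imwrite("pics/a1.png",c["image"]); print(find(c,"black",Z((455,-168),8)))
E
```

```text
tan (array([ 448.3430818, -267.8091554,    8.       ]), 308)
black None
black (array([ 561.96047514, -151.32735874,    8.        ]), 262)
black (array([ 563.74766255, -250.8853469 ,    8.        ]), 268)
black (array([ 565.73163938, -370.39830899,    8.        ]), 272)
red (array([ 461.02450441, -365.1083118 ,    8.        ]), 299)
touch True 10.653348457325244
grip {'t': 18.9, 'p': array([ 448.1, -266.4,   15.4]), 'f': array([-2.5,  1.1,  6.8]), 'w': 54.9, 'g': 30.4}
up {'t': 19.8, 'p': array([ 447.7, -266.1,  148.8]), 'f': array([ 0.4,  0.2, -0.8]), 'w': 54.3, 'g': 31.7}
zc 15.153348457325244
over {'t': 21.1, 'p': array([579.4,  65.1, 149.8]), 'f': array([ 1.1,  0.1, -1. ]), 'w': 54.2, 'g': 31.7}
down True {'t': 22.3, 'p': array([579.6,  66.2,  56.5]), 'f': array([-0.8,  0.7,  6. ]), 'w': 54.3, 'g': 32.3}
(array([ 456.55549455, -167.46308429,    8.        ]), 295)
```

View pics/a1.png

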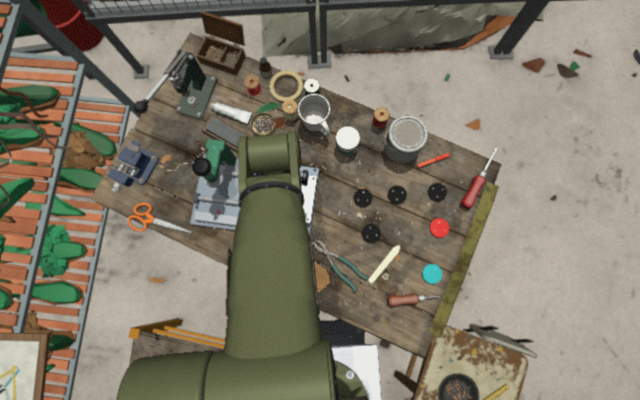

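The picture shows the four black lifts and the red one in place and the leather gone, with the arm hiding the plate. I'll check the placing from the next hover.

```bash
cat >> h.py <<'E'
def check(col,k):
    c=bot.read_camera("top"); r=find(c,col,Z((579.6,64.8),0),z=41+8*(k+1)); 
    print("stack",k,col,None if r is None else ((r[0]-[579.64,64.77,0]).round(1),r[1])); return c
E
python3 - <<'E'
from h import *
bot.move_to(np.array([456.5,-167,190.]),quat(SA))
c=check("tan",0); x,y=proj(c,[580,65,49])[0].astype(int)
cv2.imwrite("pics/l1.png",cv2.resize(c["image"][y-30:y+30,x-30:x+30],None,fx=8,fy=8,interpolation=cv2.INTER_CUBIC))
E
```

```text
stack 0 tan (array([-1.5,  1.1, 49. ]), 300)
```

View pics/l1.png

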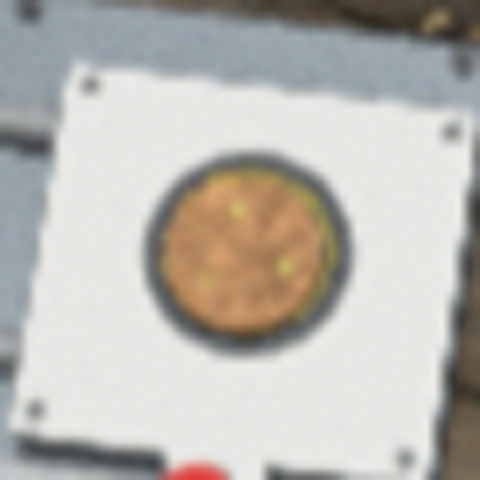

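Leather sits about 1.5 mm off the plate centre, slightly left and low in the crop. Continue with the rubbers, slightly corrected.

```bash
cat > run.py <<'E'
import sys
from h import *
off=np.array([1.0,-0.8,0]); zc=16.5
def do(col,P,k,c=None):
    c=c or bot.read_camera("top"); r=find(c,col,Z(P,8)); print(k,col,r)
    if r is None: raise SystemExit("not found")
    pick(r[0]+BIAS,zc=zc); place(k,zc,off)
E
python3 - <<'E'
from run import *
pick(np.array([456.6,-167.5,0])+BIAS,zc=zc); place(1,zc,off)
c=bot.read_camera("top"); p=find(c,"black",Z((561.9,-151.3),8)); print(p)
bot.move_to(Z(p[0],190),quat(SA)); check("black",1)
E
```

```text
grip {'t': 26.7, 'p': array([ 456.7, -166.2,   17.3]), 'f': array([-2.7,  2. ,  8.6]), 'w': 54.4, 'g': 29.9}
up {'t': 27.5, 'p': array([ 455.9, -165.9,  148.9]), 'f': array([-1.4,  0. , -1. ]), 'w': 53.9, 'g': 31.7}
over {'t': 28.6, 'p': array([580.1,  64.3, 149.6]), 'f': array([-0.9,  0.2, -0.4]), 'w': 54.2, 'g': 31.7}
down True {'t': 29.7, 'p': array([580.6,  65.5,  66.4]), 'f': array([-0.9,  0.5,  6.5]), 'w': 54.1, 'g': 32.3}
(array([ 561.73430664, -150.98985212,    8.        ]), 256)
stack 1 black (array([ 0.6, -0.2, 57. ]), 270)
```

```bash
python3 - <<'E'
from run import *
L=[("black",(561.7,-151)),("black",(563.7,-250.5)),("black",(565.7,-370)),("red",(461,-365))]
for k,(col,P) in enumerate(L,2):
    # measured while the arm is clear of both (at place retreat for k>2)
    bot.move_to(np.array([480,40,200.]),quat(SA)) if k==2 else None
    c=bot.read_camera("top"); r=find(c,col,Z(P,8)); print(k,col,r)
    if r is None: raise SystemExit("nf")
    pick(r[0]+BIAS,zc=17.5); place(k,17.5,off)
    q=np.array([480,-200,200.]); bot.move_to(q,quat(SA)); c=check(col,k)
    rr=find(c,col,Z((579.6,64.8),0),z=41+8*(k+1))
    if rr is None or np.hypot(*(rr[0][:2]-[579.64,64.77]))>3.2: print("bad"); break
    if k<5: bot.move_to(np.array([PLATE[0],PLATE[1],200.]),quat(SA))
cv2.imwrite("pics/s2.png",c["image"])
E
```

```text
2 black (array([ 561.92651337, -150.91202919,    8.        ]), 258)
grip {'t': 35.3, 'p': array([ 562.1, -149.6,   18.5]), 'f': array([-2.4,  0.5,  8.1]), 'w': 53.8, 'g': 30.1}
up {'t': 36.1, 'p': array([ 561.2, -149.4,  148.8]), 'f': array([-0.6,  0.1, -0.7]), 'w': 53.6, 'g': 31.7}
over {'t': 37.0, 'p': array([580.4,  64.4, 149.5]), 'f': array([ 0.1,  1.1, -0.3]), 'w': 53.3, 'g': 31.7}
down True {'t': 38.0, 'p': array([580.7,  65.4,  75.6]), 'f': array([-1.4,  0. ,  5.1]), 'w': 54.0, 'g': 32.2}
stack 2 black (array([-0.8, -0.7, 65. ]), 299)
3 black (array([ 563.74766255, -250.8853469 ,    8.        ]), 268)
grip {'t': 44.4, 'p': array([ 563.9, -249.6,   18.6]), 'f': array([-2.3,  1.9,  6.9]), 'w': 54.3, 'g': 30.2}
up {'t': 45.2, 'p': array([ 563. , -249.2,  148.7]), 'f': array([-0.3, -0.2, -0.7]), 'w': 53.9, 'g': 31.7}
over {'t': 46.4, 'p': array([580.6,  64.4, 149.8]), 'f': array([-0.8, -0.4, -0.6]), 'w': 53.7, 'g': 31.7}
down True {'t': 47.4, 'p': array([580.7,  65.4,  83.6]), 'f': array([-0.8,  0.2,  3.7]), 'w': 54.2, 'g': 32.2}
stack 3 black (array([-1.8, -1.4, 73. ]), 305)
4 black (array([ 566.24964978, -370.33605947,    8.        ]), 264)
grip {'t': 54.2, 'p': array([ 566.4, -369.1,   18.6]), 'f': array([-2.6,  1.3,  5.4]), 'w': 54.0, 'g': 30.5}
up {'t': 55.0, 'p': array([ 565.6, -368.6,  148.5]), 'f': array([ 0.7, -0.6, -0.7]), 'w': 53.8, 'g': 31.7}
over {'t': 56.6, 'p': array([580.6,  64.5, 149.9]), 'f': array([-0. , -0.5, -0.3]), 'w': 53.9, 'g': 31.7}
down True {'t': 57.5, 'p': array([580.7,  65.4,  91.7]), 'f': array([-0.9, -0. ,  4.5]), 'w': 54.1, 'g': 32.2}
stack 4 black (array([-2.8, -1.8, 81. ]), 323)
bad
```

The drift comes from the visible black stack side (mask area grows toward the camera). Place the red and look.

```bash
python3 - <<'E'
from run import *
c=bot.read_camera("top"); r=find(c,"red",Z((461,-365),8)); print(r)
pick((r[0]+BIAS),zc=17.5); place(5,17.5,off)
bot.move_to(np.array([480,-200,200.]),quat(SA)); c=check("red",5); d=bot.read_camera("side")
ims=[]
for cc in (c,d):
    x,y=proj(cc,[580,65,70])[0].astype(int); ims.append(cv2.resize(cc["image"][y-40:y+40,x-50:x+50],None,fx=4,fy=4,interpolation=cv2.INTER_CUBIC))
cv2.imwrite("pics/s3.png",np.hstack(ims)); print(knobz(c,[485,81,80]),st()["t"])
E
```

```text
(array([ 459.30968311, -367.77018047,    8.        ]), 250)
grip {'t': 62.2, 'p': array([ 459.3, -366.6,   18.5]), 'f': array([-2.3,  1.7,  7.1]), 'w': 53.9, 'g': 30.2}
up {'t': 63.1, 'p': array([ 458.7, -366. ,  148.8]), 'f': array([ 0.7, -0.6, -1.2]), 'w': 53.8, 'g': 31.7}
over {'t': 64.7, 'p': array([580.5,  64.4, 149.9]), 'f': array([ 0.2, -0.5, -0.8]), 'w': 53.9, 'g': 31.7}
down True {'t': 65.6, 'p': array([580.7,  65.4,  99.6]), 'f': array([-0.9, -0.3,  6.1]), 'w': 53.9, 'g': 32.3}
stack 5 red (array([-0.9, -0.5, 89. ]), 288)
[485.1  81.5  81.2] 67.7
```

View pics/s3.png

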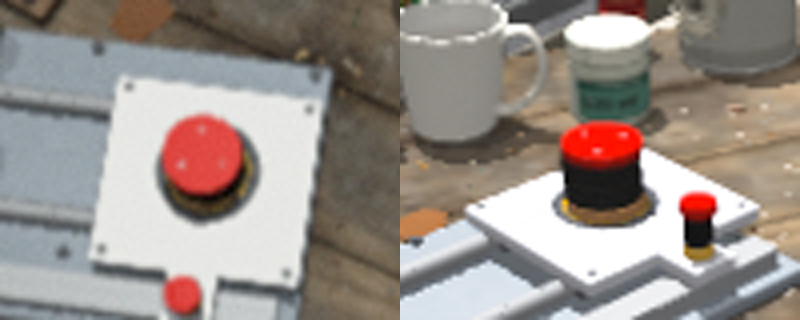

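The stack is neat: red sits about 1 mm off centre, all the blacks are stacked on the leather, and the knob is down. Now back to the press.

```bash
python3 - <<'E'
from h import *
KL=np.array([485.0,82.6,0]); KP=np.array([521.3,274.0,0]); d=(KP-KL)/np.linalg.norm(KP-KL); print(np.linalg.norm(KP-KL))
bot.move_to(Z(KL,180),quat(SA)); bot.move_gripper(50)
bot.servo_line(Z(KL,110),speed=120); print(bot.servo_line(Z(KL,70),speed=40,until_force=5))
bot.move_gripper(10,grip_force=50); print(st())
bot.servo_line(Z(KL,84),speed=25); print("drawn",st())
bot.servo_line(Z(KL+12*d,84),speed=20); print(st())
bot.servo_line(Z(KL+192.5*d,84),speed=50); print("at press",st())
bot.servo_line(Z(KL+192.5*d,73),speed=20); print(st())
bot.move_gripper(33)
print(bot.servo_line(Z(KL+203*d,73),speed=8,until_force=5),st())
print(bot.servo_line(Z(KL+190*d,73),speed=8,until_force=5),st())
q=bot.read_state()["ee_pos"]; bot.move_gripper(50); bot.servo_line(Z(q,290),speed=150)
bot.move_to(np.array([400,-80,300.]),quat(SA))
c=bot.read_camera("top"); print(knobz(c,Z(KP,81)),st())
e=bot.read_camera("side"); x,y=proj(e,[600,255,100])[0].astype(int); cv2.imwrite("pics/p1.png",cv2.resize(e["image"][y-60:y+60,x-75:x+75],None,fx=5,fy=5,interpolation=cv2.INTER_CUBIC))
E
```

```text
194.81183228951983
False
{'t': 71.4, 'p': array([485.3,  83. ,  70.5]), 'f': array([-1.7,  4.1,  5.7]), 'w': 24.8, 'g': 48.7}
drawn {'t': 72.1, 'p': array([484.9,  82.5,  83.8]), 'f': array([ 3.6,  1.1, -8.1]), 'w': 24.5, 'g': 49.6}
{'t': 72.8, 'p': array([487.3,  94.6,  84. ]), 'f': array([ 3.3,  0.6, -9.5]), 'w': 24.2, 'g': 49.6}
at press {'t': 76.6, 'p': array([521.2, 272.1,  84. ]), 'f': array([ 6.5, -3.6, -8.7]), 'w': 24.6, 'g': 49.6}
{'t': 77.3, 'p': array([521.5, 274. ,  73.5]), 'f': array([ 8.8, 13.2, -9.9]), 'w': 24.7, 'g': 50.5}
True {'t': 78.6, 'p': array([522.4, 280.4,  72.6]), 'f': array([-0.6, -2. ,  0.4]), 'w': 33.0, 'g': 1.1}
True {'t': 79.7, 'p': array([520.6, 271.8,  72.5]), 'f': array([1.6, 2.1, 1.4]), 'w': 33.3, 'g': 1.2}
[522.5 272.6  81.4] {'t': 83.0, 'p': array([400.4, -79.5, 299.9]), 'f': array([ 0.4, -0.1, -0.7]), 'w': 49.8, 'g': 0.0}
```

View pics/p1.png

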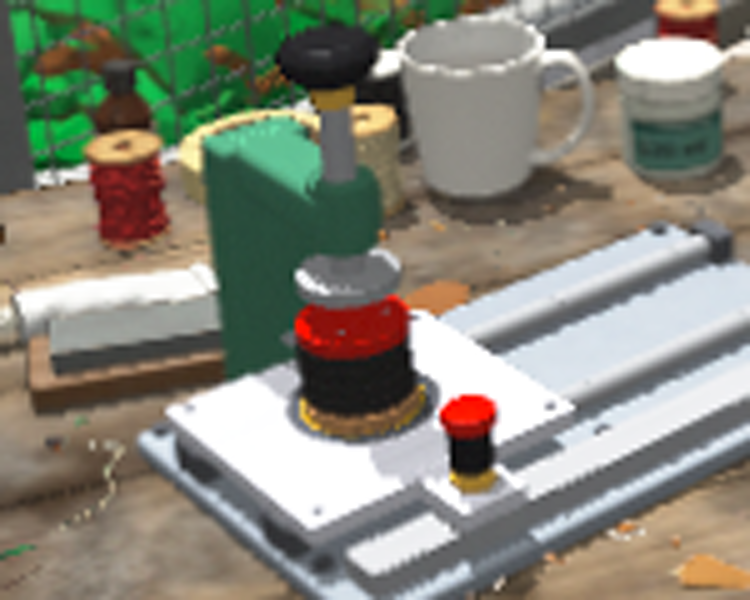

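The picture shows the stack under the ram foot, with the pin down (knob z 81.4). Press.

```bash
python3 - <<'E'
from h import *
P=np.array([613.5,255.2,0])
bot.move_gripper(0,grip_force=20); bot.move_to(Z(P,330),quat(SA))
bot.servo_line(Z(P,262),speed=100)
r=bot.servo_line(Z(P,240),speed=20,until_force=20); print(r,st())
z=240
while z>226 and bot.read_state()["ft_force"][2]<11.5:
    z-=1.5; bot.servo_line(Z(P,z),speed=15,until_force=15)
print(z,st()); bot.dwell(0.7); print(st())
bot.servo_line(Z(P,262),speed=40); bot.servo_line(Z(P,330),speed=100)
bot.move_to(np.array([400,-80,300.]),quat(SA))
c=bot.read_camera("top"); print(knobz(c,Z(KN,81)),st())
e=bot.read_camera("side"); x,y=proj(e,[600,255,100])[0].astype(int)
x2,y2=proj(c,[614,254,60])[0].astype(int)
cv2.imwrite("pics/p2.png",np.hstack([cv2.resize(e["image"][y-60:y+60,x-50:x+50],(400,480)),cv2.resize(c["image"][y2-50:y2+46,x2-40:x2+40],(400,480))]))
E
```

```text
False {'t': 87.2, 'p': array([613.5, 255.2, 240.1]), 'f': array([-0.1,  0.4,  3. ]), 'w': -0.0, 'g': 1.5}
231.0 {'t': 88.7, 'p': array([613.7, 255.3, 232.3]), 'f': array([-2.1,  0. , 12.3]), 'w': -0.0, 'g': 5.9}
{'t': 89.4, 'p': array([613.7, 255.3, 232.3]), 'f': array([-2.9, -0. , 10.8]), 'w': 0.3, 'g': 5.8}
[522.7 272.4  80.9] {'t': 92.7, 'p': array([400.6, -79.6, 300.1]), 'f': array([-0.8,  0.5,  0.3]), 'w': 0.2, 'g': 0.0}
```

View pics/p2.png

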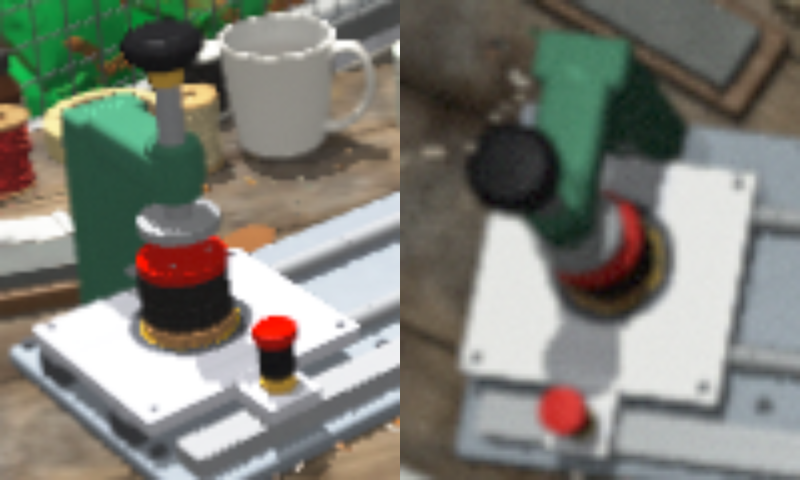

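The picture shows the ram up, the stack neat under it, and the knob down. Hand in.

```bash
python3 -c "
from rig import bot
print(bot.finish_job())"
```

```text
the job is handed in; nothing more can be done
None
```

The heel is built and handed in at about 93 s: leather, four black rubbers and the red lift were stacked, locked under the press and pressed at about 7.5 N (estimated from the tool force), and the last pictures show the ram up and the stack neat; the hand-in returned no verdict.

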